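Tighten the boxed-in nut of the die plate

TASK

The big hex nut that holds the die plate on the tree-trunk block is loose, and its welded steel pocket leaves the wrench only a short swing. Tighten the nut clockwise with the ring wrench that fits it (the bigger of the two), lifting and reseating the wrench for each stroke, until the nut comes up hard against its stop; lean on the wrench and the pocket walls only gently and turn the nut with nothing but the wrench. Then lift the wrench off and lay it flat on the bench clear of the block without dropping it, and leave the other things where they are.

Things in the scene. Friction and masses are not known exactly. Their poses are not given: they have to be found in the camera images.
- fixture: Fixed tree-trunk slab (118 mm radius, 50 mm high, centred at x = -30 mm) with a steel die plate (160 x 130 mm, x -110 to +50, top at z = 62) and, on it, a pocket of upright steel walls round one hex nut. Origin: on the bench under the nut's axis; z up; x axis points out of the pocket's mouth, the one side where a wrench handle can stick out (roughly towards the robot).
- mouth (a point): Point in the pocket's mouth, 62 mm from the nut's axis along the fixture's x axis, at z = 93 mm, the top of the walls; axes as the fixture's. Walls stand 34 mm from the nut axis elsewhere, 8 to 10 mm thick; flat cheeks flank the mouth out to 62 mm from the axis. A seated wrench's handle meets a cheek when it points 39 degrees to either side of the fixture's x axis: that is the whole swing.
- nut (a joint): Tightening angle of the nut, rad, growing clockwise seen from above: at value q a corner of the hexagon lies at angle -q from the fixture's +x axis (60 degree symmetry). Turning takes 0.35 N m; it stays where left and does not rise or sink. A solid stop, to be felt, comes 1.35 to 1.7 rad beyond where it is found: more than one swing; 1 N m against it is plenty, 2 is too much.
- nut_top (a point): Centre of the nut's flat top, z = 86 mm over the bench, z up. Steel hex nut, 30 mm across flats, 18 mm high, standing on a round collar (42 mm across, top at z = 68 mm); above it a conical crown to z = 90 and a 16 mm stud end to z = 95 mm.
- wrench: The bigger ring wrench, plain steel, 0.42 kg, lying flat on the bench left or right of the block, handle roughly towards the robot. Hexagonal ring 18 mm thick, 50 mm across outer flats, through hole 32 mm across flats (about 7 degrees of play each way on the nut). Origin: hole centre at the underside; x along the handle, through a corner of the hole; z up. Fully seated its underside is at z = 68 mm.
- wrench_grip (a point): Point on the wrench handle's centre line, 85 mm from the hole's centre, 9 mm above the underside; axes as the wrench's. Handle: straight flat bar 16 mm wide, 18 mm thick, flush with the ring, ending 180 mm from the hole's centre; centre of mass about 65 mm from it.
- small_wrench: A smaller ring wrench that does not fit (19 mm hole, 135 mm long, handle 11 x 9 mm), lying on the other side of the block. Origin: centre of its hole, underside; x along its handle. Leave alone.
- hammer: Hammer with wooden handle, 260 mm long, lying far left; origin at its middle, x towards the head. Leave alone.
- punch: Steel rod punch 12 mm thick, about 80 mm long, lying on the die plate behind the pocket; origin at its middle, underside. Leave alone.
- strap: Drilled steel strip 120 x 45 x 5 mm lying beyond the block; origin centre of underside. Leave alone.
- hinge_leaf: Drilled steel leaf 80 x 60 x 5 mm lying beyond the block; origin centre of underside. Leave alone.
- spare_nut: Small loose hex nut, 24 mm across, 12 mm high, lying left in front of the block; origin centre of underside. Leave alone.
- pin_can: Tin can 76 mm across, 90 mm high with pins sticking out to 160 mm, standing far right; origin centre of underside. Leave alone.
- wood_block: Wooden block 100 x 60 x 45 mm lying near right; origin centre of underside. Leave alone.
Things that resemble listed ones, but are neither listed nor needed, are in the scene too. What is shaped like the wrench but black or pink is not meant.

How it is judged:
By the outcome, as a careful person would: the job done as asked, in the order asked, and still so for the second after the job is handed in, with the robot touching nothing.
It also fails if it takes over 72 s, if anything falls off the work surface, if the arm or the gripper's body presses on something with over 40 N, if the wrist force passes 120 N, or if a joint passes its speed limit or range.

ROBOT

A 6-joint arm with a two-finger parallel gripper is mounted at the origin on the work surface. World frame = base frame: x ahead of the robot, y to its left, z up, the work surface at z = 0. Lengths are in m, angles in rad, forces in N, time in s.
With the tool pointing down it reaches from about 0.375 to 0.9 m from the base axis. Payload 3.1 kg.
Tool frame: the origin (TCP) lies where the fingers leave the gripper's body, on its centre line; the fingertips stand 73 mm ahead of it and the grasp point (between the pads) lies 54 mm ahead of it; z points along the fingers, y is the line along which they close (so a half turn about z gives the same grasp; the last joint's range is limited). The gripper opens to 85 mm and grips with 20 to 120 N. Pads are 22 mm wide; open, the fingers measure 114 mm over their backs; the gripper's body (76 mm by 85 mm) begins 54 mm behind the grasp point. The pads swing forward as they close: fully open they stand 13 mm farther back than shut.
Start: joints at [0.926, 0.527, 1.433, -0, 1.181, -0.178], TCP at [0.281, 0.558, 0.304] pointing down, gripper open.
Joint ranges: [-3.08, 3.08], [-0.75, 2.2], [0.22, 2.44], [-1.43, 4.57], [0, 2.65], [-2.85, 2.85]. Speed limits (rad/s): [2.79, 2.79, 3.14, 3.14, 3.14, 3.14].

INTERFACE

Orientations are given as a unit quaternion [x, y, z, w].
In Python, from station import manip gives the robot as it stands.
- The arm moves only by the tool step_arm, never from a script. Its argument "moves" is one flat list of numbers, 5 for each row, row after row: the opening, from 0 (shut) to 1 (fully open), then the shift along the world's x, y, z scaled (see below), then the turn about the world's z scaled (see below). In form: [fingers, x, y, z, yaw, fingers, x, y, z, yaw, ...]. A call has 1 to 12 rows; each row is the pose to reach, as a shift and turn from the pose commanded when the call began, turning the shorter way round; what a row does not reach only later rows make up. The controller multiplies each number of a shift by 200 mm and each number of a turn by pi rad. A row lasts 1/8 s, in which the tool goes at most 62.5 mm and 10.7 degrees, less where a joint would pass 70% of its speed; a pose out of reach is approached as far as the arm can. A call with a number of a shift or a turn outside -1 to 1 is refused whole. A call with a gripper value outside its range is refused whole. The fingers move at their own pace and stop on an object; "grip_force" is the grip in N (left out, the last holds). Time passes only in rows, so rows that repeat a pose let the fingers close. It gives the time, the measured TCP pose, the force, the opening and the grip force at its end, in the units of the state.
- manip.sense(): the state, without advancing time (a new reading comes with each control period).
- manip.snapshot(name): name is "scene" or "side" or "wrist"; returns a dict with "color" (400x640x3 uint8, blue, green, red), "z_map" (400x640 float32, m along the optical axis (not along the pixel's ray), 0 where there is no reading), "fovy" (degrees; the focal length in pixels is half the picture's height over the tangent of half this angle, whatever the lens; pixels are square), "cx", "cy" (the principal point, pixels), "R" (3x3) and "t" (3): a world point X has camera coordinates R X + t; the wrist camera has in their place "mount" (4x4, takes a point from camera to tool coordinates, whose origin is the TCP and whose axes are the flange's). Camera axes: x right, y down, z forward; pixel columns grow to the right and rows downward; lengths in m; the calibration is good to about 2 mm. A picture is of the moment at which its call begins: read the wrist's pose just before it.
- manip.sign_off(): hands the job in; it is judged then, once.
The state is a dict: "t": time; "q": joint angles; "qd": joint speeds; "tau": joint torques, N m; "tcp_pos": TCP position; "tool_rot": TCP orientation; "force": force on the tool from outside, world axes, zero at the start; "ft_torque": the same for the moment, N m; "finger_gap": opening from 0.0 (shut) to 1.0 (fully open); "gripper_force": force on a finger pad.
Only numpy, scipy, OpenCV 4.12 (cv2) and the standard library are available. Lean on these libraries where they do the work, as an engineer would, in place of code of your own. Each camera call takes 0.05 s, during which the arm holds its last target. There are 200 camera calls.

## Working session

There is one attempt and no reset: what is moved stays moved. The work goes in short steps, Python scripts to look and compute and a tool call to move; the robot and the scene stay as the last step left them, time stands still between calls to the robot, and variables do not carry over. Pictures are saved under pics/ and viewed, at most 10 in all, crops included, and the job is handed in when it is done.

Besides the shell and the picture viewer there is one more tool, called after ">>>" by a JSON object that holds its "method" and its "body". step_arm: Moves the arm, as the interface text tells. Its arguments: {"type":"object","properties":{"moves":{"type":"array","items":{"type":"number"}},"grip_force":{"type":"number"}},"required":["moves"]}

```bash
mkdir -p pics
cat > h.py <<'E'
import numpy as np, cv2
from station import manip
def snap(n):
    s=manip.sense(); d=manip.snapshot(n); d['s']=s
    d['f']=200/np.tan(np.radians(d['fovy'])/2)
    return d
from scipy.spatial.transform import Rotation as Ro
def pts(d,uv=None):
    z=d['z_map']; v,u=np.mgrid[:400,:640]
    c=np.stack([(u-d['cx'])/d['f']*z,(v-d['cy'])/d['f']*z,z],-1)
    if 'R' in d: return (c-d['t'])@np.array(d['R'])
    m=np.array(d['mount']); p=c@m[:3,:3].T+m[:3,3]
    return p@Ro.from_quat(d['s']['tool_rot']).as_matrix().T+np.array(d['s']['tcp_pos'])
E
python3 - <<'E'
from h import *
d=snap('scene'); cv2.imwrite('pics/a.png',d['color']); np.save('a.npy',pts(d))
e=snap('side'); cv2.imwrite('pics/b.png',e['color']); np.save('b.npy',pts(e))
print(d['s'])
for k in(d,e): print(-np.array(k['R']).T@k['t'],k['R'][2])
E
```

```text
{'t': 0.0, 'q': array([ 9.26512276e-01,  5.28466839e-01,  1.43389162e+00,  1.44942135e-05,
        1.18142433e+00, -1.78513737e-01]), 'qd': array([ 1.68463764e-05, -1.90139373e-03, -8.89871961e-04, -8.16127172e-04,
        3.15489172e-04, -1.44640049e-03]), 'tau': array([ 1.12882713e-03, -4.42349589e+01, -1.78031266e+01, -2.41855532e-04,
        8.30316130e-03,  9.11762697e-06]), 'tcp_pos': array([0.28033103, 0.5579778 , 0.30293645]), 'tool_rot': array([ 2.30788297e-01,  9.73003372e-01, -1.00101408e-03, -4.44049507e-04]), 'force': array([-0.24717851, -0.87230255, -0.22700974]), 'ft_torque': array([-0.00117127,  0.06088654,  0.01913823]), 'gripper_force': 0.0, 'finger_gap': 0.9992940876630214}
[1.22631846 0.46231939 1.30433361] [-0.472485   -0.33110002 -0.81678069]
[-0.04212194 -0.81361739  0.95367151] [ 0.44646219  0.60900551 -0.65557898]
```

View pics/a.png

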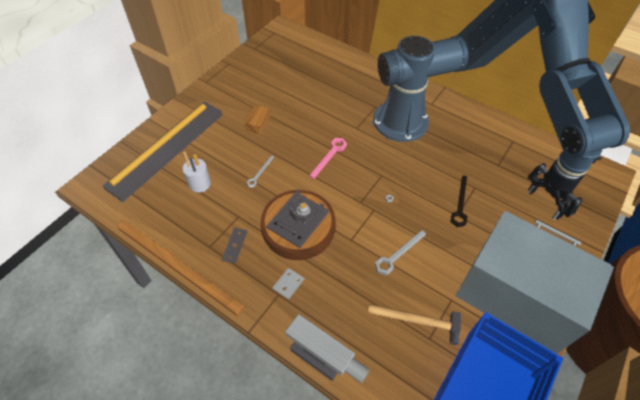

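View pics/b.png

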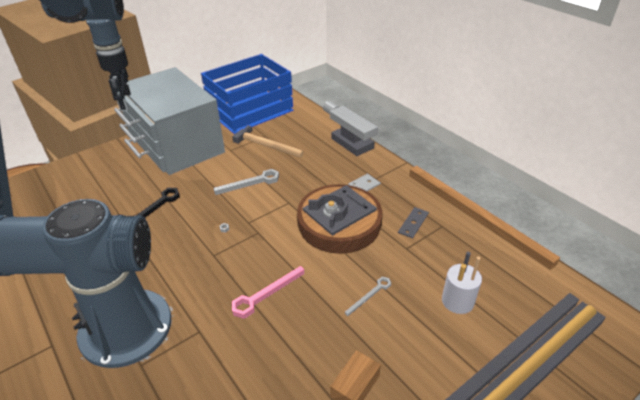

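The wrench shapes in the scene picture are grey at (400,252), small grey at (260,172), black at (460,200) and pink at (330,157). The grey one at (400,252) fits: it is plain steel, the larger of the two greys, and beside the block with its handle towards the robot. The block is at (298,222) and the nut at (301,210). Next I'll measure it and make a confirming crop.

Run:
```python
from h import *
P=np.load('a.npy');Q=np.load('b.npy')
for n,(u,v) in dict(ring=(391,258),ringl=(378,266),tip=(423,234),mid=(405,249),stud=(301,208),plate=(290,225)).items(): print(n,P[v,u].round(4))
for n,(u,v) in dict(ring=(264,174),tip=(216,189),mid=(240,183),stud=(331,208)).items(): print('side',n,Q[v,u].round(4))
a=cv2.imread('pics/a.png');b=cv2.imread('pics/b.png')
c=np.vstack([cv2.resize(a[180:285,250:450],(800,300),interpolation=3)[:300],cv2.resize(b[160:260,200:400],(800,300),interpolation=3)[:300]])
cv2.imwrite('pics/c.png',c)
```

```text
ring [0.5416 0.2671 0.0181]
ringl [0.5874 0.2484 0.0172]
tip [0.4058 0.3067 0.0126]
mid [0.4884 0.2867 0.0164]
stud [ 0.5894 -0.0366  0.0891]
plate [ 0.6443 -0.0396  0.0588]
side ring [0.5557 0.2736 0.0151]
side tip [0.3993 0.2974 0.0184]
side mid [0.4709 0.2766 0.0191]
side stud [ 0.57   -0.0465  0.0866]
```

View pics/c.png

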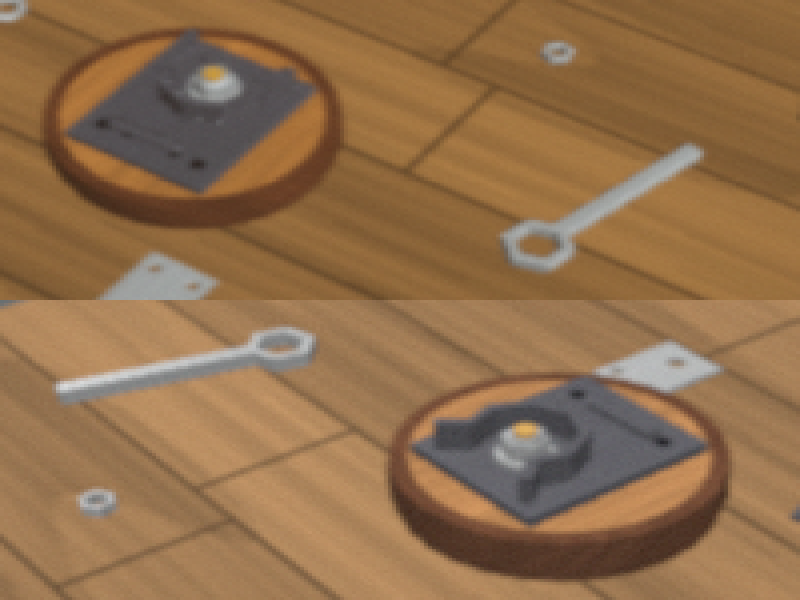

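Crop: the grey wrench with the big hexagonal ring is confirmed, with its ring at scene (390,262) and handle tip at (424,235). The pocket mouth opens towards the robot. I'll move over the wrench for a closer look.

>>> {"method": "step_arm", "body": {"moves": [1,0.3,-0.3,0,0.03,1,0.6,-0.6,0,0.06,1,0.8,-0.9,0,0.075,1,0.8,-1,0,0.075,1,0.8,-1,0,0.075,1,0.8,-1,0,0.075]}}

```text
t: 0.85
tcp_pos: [0.4408, 0.358, 0.3036]
tool_rot: [0.116, 0.993, 0.0, -0.0]
force: [-0.7, 0.2, 0.4]
finger_gap: 1.004
gripper_force: 0.0
```

Run:
```python
from h import *
d=snap('wrist'); cv2.imwrite('pics/d.png',d['color']); p=pts(d); np.save('d.npy',p)
print(np.array(d['mount']).round(3),d['fovy'],d['s']['tcp_pos'],d['s']['q'])
m=(p[...,2]>0.010)&(p[...,2]<0.024)&(d['z_map']>0)
n,l,st,c=cv2.connectedComponentsWithStats(m.astype(np.uint8))
for i in range(1,n):
    if st[i,4]>300:
        x=p[l==i]; (c0,wh,a)=cv2.minAreaRect(x[:,:2].astype(np.float32)*1000); print(st[i],c0,wh,a,x[:,2].mean())
```

```text
[[-0.001 -0.96  -0.281  0.072]
 [ 1.    -0.    -0.001  0.   ]
 [ 0.001 -0.281  0.96  -0.07 ]
 [ 0.     0.     0.     1.   ]] 69.04590220197224 [0.44077039 0.35800731 0.30364004] [ 4.85174699e-01  4.50983192e-01  1.57827318e+00  6.56503037e-04
  1.11309668e+00 -8.53926767e-01]
[ 273    0   55   61 1488] (279.5018615722656, 375.0382385253906) (55.8226432800293, 59.653961181640625) 80.15021514892578 0.017361195731811822
[402  49  28 172 602] (427.37176513671875, 480.5346374511719) (1.4612785577774048, 204.43377685546875) 89.86906433105469 0.017042260168934648
[ 257  149   37  149 2200] (496.789306640625, 281.4905700683594) (50.095123291015625, 206.98052978515625) 75.28892517089844 0.017406541766178597
[ 44 270 107  36 621] (518.9373168945312, 23.567237854003906) (143.3251953125, 25.849782943725586) 56.994041442871094 0.01766761092915186
[338 295  77  42 737] (667.99267578125, 385.7631530761719) (10.663579940795898, 124.9064712524414) 21.429893493652344 0.018286287169072588
[621 332  19  52 384] (820.4720458984375, 755.2928466796875) (12.410499572753906, 94.00010681152344) 82.7603759765625 0.018752289412999414
```

View pics/d.png

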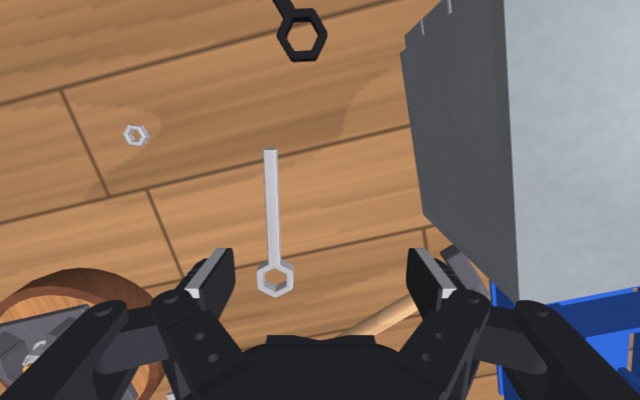

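The wrist picture shows the wrench's ring at (275,279) and its tip at (271,152). The hole centre is about (0.570, 0.262) and the handle points at 165.3°. Now the fixture.

>>> {"method": "step_arm", "body": {"moves": [1,0.2,-0.3,0,0.02,1,0.4,-0.6,0,0.04,1,0.6,-0.9,0,0.06,1,0.65,-1,0,0.074]}}

```text
t: 1.4
tcp_pos: [0.5715, 0.1587, 0.3039]
tool_rot: [-0.003, 1.0, 0.0, 0.0]
force: [0.2, -0.2, 0.3]
finger_gap: 1.001
gripper_force: 0.0
```

>>> {"method": "step_arm", "body": {"moves": [1,0,-0.3,0,0,1,0,-0.6,0,0,1,0,-0.9,0,0,1,0,-0.9,0,0,1,0,-0.9,0,0]}}

```text
t: 2.02
tcp_pos: [0.5707, -0.0199, 0.3037]
tool_rot: [-0.002, 1.0, 0.001, -0.0]
force: [1.0, 0.0, 0.0]
finger_gap: 0.998
gripper_force: 0.0
```

Run:
```python
from h import *
d=snap('wrist'); p=pts(d); np.savez('e.npz',p=p,c=d['color'])
print(d['s']['tcp_pos'],d['s']['tool_rot'])
m=(np.abs(p[...,2]-0.062)<0.002)
v,u=np.where((p[...,2]>0.075)&(p[...,2]<.1)&(np.hypot(p[...,0]-.58,p[...,1]+.04)<.07))
print(u.min(),u.max(),v.min(),v.max())
# orthorectified height map + colour, 0.5 mm/px
X=((p[...,0]-.46)/.0005).astype(int);Y=((p[...,1]+.16)/.0005).astype(int)
cv2.imwrite('pics/e.png',cv2.resize(d['color'][100:300,190:456],(798,600),interpolation=3))
```

```text
[ 0.57065817 -0.01990063  0.30374106] [-1.82489356e-03  9.99998173e-01  5.18254703e-04 -2.36582522e-04]
250 357 153 238
```

View pics/e.png

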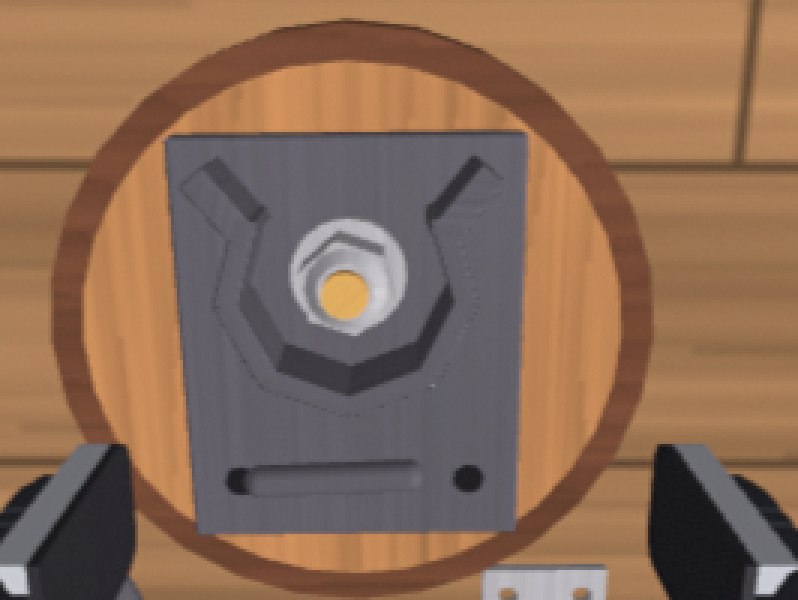

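The view shows the pocket: mouth upward in the picture (towards the robot), nut at crop (348,280), cheek ends at (200,170) and (485,170). Next I'll rectify it at the nut-top plane and fit the plate.

```bash
cat >> h.py <<'E'
def rect(d,c,zp,yaw,half,n):
    "top view of plane z=zp centred c; picture up = direction yaw"
    g=(np.arange(n)-n/2+.5)*2*half/n; U,V=np.meshgrid(g,g)
    up=np.array([np.cos(yaw),np.sin(yaw)]); rt=np.array([up[1],-up[0]])
    w=np.dstack([c[0]+U*rt[0]-V*up[0],c[1]+U*rt[1]-V*up[1],np.full_like(U,zp)])
    if 'R' in d: q=w@np.array(d['R']).T+d['t']
    else:
        m=np.array(d['mount']); q=(w-d['s']['tcp_pos'])@Ro.from_quat(d['s']['tool_rot']).as_matrix()
        q=(q-m[:3,3])@m[:3,:3]
    u=q[...,0]/q[...,2]*d['f']+d['cx']; v=q[...,1]/q[...,2]*d['f']+d['cy']
    return cv2.remap(d['color'],u.astype(np.float32),v.astype(np.float32),cv2.INTER_CUBIC)
E
python3 - <<'E'
from h import *
d=snap('wrist'); p=pts(d)
z=p[...,2]; near=np.hypot(p[...,0]-.6,p[...,1]+.04)<.125
m=(np.abs(z-.062)<.003)&near
n,l,st,_=cv2.connectedComponentsWithStats(m.astype(np.uint8)); i=1+st[1:,4].argmax()
c,wh,a=cv2.minAreaRect(p[l==i][:,:2].astype(np.float32)*1000); print('plate',c,wh,a)
if wh[0]<wh[1]: a+=90
a=np.radians(a); 
if np.cos(a)>0: a+=np.pi
c=np.array(c)/1000; nut=c+.03*np.array([np.cos(a),np.sin(a)]); print('yaw',np.degrees(a),'nut',nut)
m=(z>.0935)&(z<.097)&near; print('stud',p[m][:,:2].mean(0),m.sum(),p[m][:,2].mean())
m=(np.abs(z-.093)<.002)&near; print('wall',m.sum())
A=rect(d,nut,.086,a,.03,400); B=rect(d,nut,.093,a,.075,400)
for r in (34,62):cv2.circle(B,(200,200),int(r/75*200),(0,255,0),1)
cv2.line(A,(200,0),(200,400),(0,255,0),1);cv2.circle(A,(200,200),100,(0,255,0),1)
cv2.imwrite('pics/f.png',np.hstack([A,B]))
E
```

```text
plate (609.8179321289062, -34.521507263183594) (160.88790893554688, 130.23634338378906) 0.7995306253433228
yaw 180.79953062534332 nut [ 0.57982085 -0.03494013]
stud [ 0.57936015 -0.0352345 ] 521 0.09426346718372834
wall 1904
```

View pics/f.png

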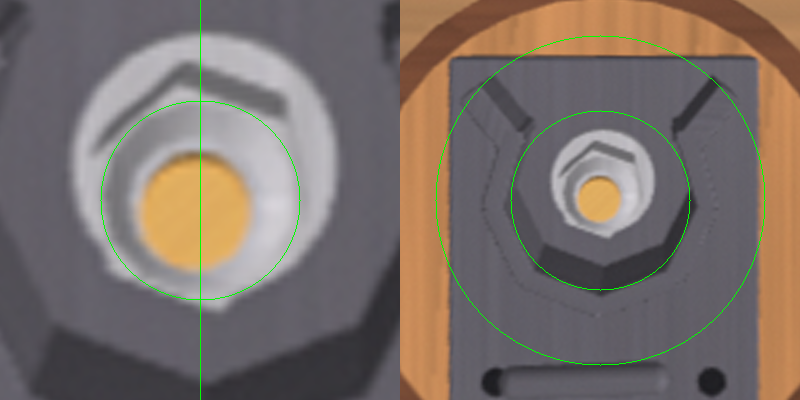

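The plate fit puts the nut at (0.580, −0.035) and the fixture x axis at 180.8°. In the left picture the hex corners sit about 10° counter-clockwise of the mouth axis, e.g. the far corner at (218,308). I'll turn the gripper half round so the wrist camera can see the ring, and go back to the wrench.

>>> {"method": "step_arm", "body": {"moves": [1,0,0.07,0,-0.058,1,0,0.14,0,-0.116,1,0,0.21,0,-0.174,1,0,0.28,0,-0.232,1,0,0.35,0,-0.29,1,-0.05,0.42,0,-0.348,1,-0.1,0.49,0,-0.406,1,-0.15,0.56,0,-0.464,1,-0.2,0.63,0,-0.522,1,-0.25,0.7,0,-0.58,1,-0.3,0.77,0,-0.638,1,-0.35,0.84,0,-0.696]}}

```text
t: 3.62
tcp_pos: [0.4996, 0.1489, 0.304]
tool_rot: [0.888, 0.459, 0.0, -0.0]
force: [0.1, -0.3, 0.2]
finger_gap: 0.999
gripper_force: 0.0
```

>>> {"method": "step_arm", "body": {"moves": [0.6,0,0.1,-0.1,-0.055,0.6,0,0.2,-0.2,-0.11,0.6,0,0.3,-0.3,-0.165,0.6,0,0.4,-0.4,-0.22,0.6,-0.02,0.5,-0.5,-0.275,0.6,-0.05,0.6,-0.6,-0.33,0.6,-0.07,0.69,-0.7,-0.386,0.6,-0.07,0.69,-0.8,-0.386,0.6,-0.07,0.69,-0.8,-0.386,0.6,-0.07,0.69,-0.8,-0.386]}}

```text
t: 4.88
tcp_pos: [0.4865, 0.2854, 0.1445]
tool_rot: [0.992, -0.126, 0.0, -0.0]
force: [0.2, 0.6, -0.6]
finger_gap: 0.6
gripper_force: 0.0
```

Run:
```python
from h import *
d=snap('wrist'); p=pts(d); cv2.imwrite('pics/g.png',d['color'])
s=d['s']; print(s['tcp_pos'],2*np.degrees(np.arctan2(s['tool_rot'][1],s['tool_rot'][0])),s['q'][5])
m=(p[...,2]>0.012)&(p[...,2]<0.022)&(np.hypot(p[...,0]-.5,p[...,1]-.28)<.12)
n,l,st,c=cv2.connectedComponentsWithStats(m.astype(np.uint8))
for i in range(1,n):
    if st[i,4]>1000:
        x=p[l==i]; print(st[i],cv2.minAreaRect(x[:,:2].astype(np.float32)*1000),x[:,2].mean())
# hole
bg=np.uint8((p[...,2]<.008)&(d['z_map']>0)&(np.hypot(p[...,0]-.57,p[...,1]-.262)<.019))
print('hole',p[bg>0].mean(0),bg.sum())
```

```text
[0.48649335 0.28540953 0.14445378] -14.532125849322941 2.1567850809732163
[ 284   39   80  286 7679] ((497.03887939453125, 279.874755859375), (50.15860366821289, 207.20947265625), 75.97957611083984) 0.017647947973361906
hole [5.71396134e-01 2.61281769e-01 1.74134309e-04] 2120
```

View pics/g.png

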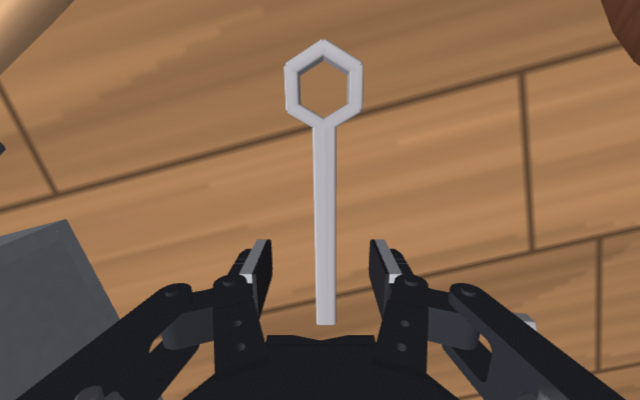

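The grasp alignment is good: ring at (323,85), handle midway between the pads. Descend and grip.

>>> {"method": "step_arm", "body": {"moves": [0.6,0.005,-0.01,-0.15,0.003,0.6,0.005,-0.015,-0.25,0.003,0.6,0.005,-0.015,-0.33,0.003,0.6,0.005,-0.015,-0.33,0.003,0.1,0.005,-0.015,-0.33,0.003,0.1,0.005,-0.015,-0.33,0.003,0.1,0.005,-0.015,-0.33,0.003,0.1,0.005,-0.015,-0.33,0.003,0.1,0.005,-0.015,-0.33,0.003], "grip_force": 110}}

```text
t: 6.05
tcp_pos: [0.4882, 0.2817, 0.0792]
tool_rot: [0.992, -0.122, 0.001, -0.0]
force: [-1.2, 0.8, 6.2]
finger_gap: 0.15
gripper_force: 109.0
```

>>> {"method": "step_arm", "body": {"moves": [0.1,0,0,0.15,0,0.1,0,0,0.35,0,0.1,0,-0.05,0.55,0.01,0.1,0,-0.2,0.65,0.03,0.1,0,-0.35,0.65,0.05,0.1,0,-0.5,0.65,0.07,0.1,0,-0.65,0.65,0.09,0.1,0,-0.8,0.65,0.11,0.1,0,-0.9,0.65,0.125,0.1,0,-0.95,0.65,0.137,0.1,0,-0.95,0.65,0.137]}}

```text
t: 7.42
tcp_pos: [0.4871, 0.0908, 0.2076]
tool_rot: [0.996, 0.091, -0.001, -0.0]
force: [-0.0, 0.5, -4.9]
finger_gap: 0.151
gripper_force: 108.4
```

>>> {"method": "step_arm", "body": {"moves": [0.1,0.02,-0.2,0,0,0.1,0.04,-0.4,0,0,0.1,0.04,-0.6,0,0,0.1,0.04,-0.71,0,0,0.1,0.04,-0.71,0,0,0.1,0.04,-0.71,0,0,0.1,0.04,-0.71,0,0]}}

```text
t: 8.3
tcp_pos: [0.4954, -0.0494, 0.2078]
tool_rot: [0.996, 0.093, -0.0, -0.0]
force: [-0.0, -0.0, -5.0]
finger_gap: 0.147
gripper_force: 108.7
```

```bash
cat > ring.py <<'E'
from h import *
d=snap('wrist'); p=pts(d); s=d['s']
yaw=2*np.degrees(np.arctan2(s['tool_rot'][1],s['tool_rot'][0])); T=s['tcp_pos']
print('tcp',T.round(4),'yaw',yaw,s['force'].round(1),s['ft_torque'].round(2))
zt=T[2]-.079+.018; y=np.radians(yaw); g=T[:2]+.085*np.array([np.cos(y),np.sin(y)])
m=(np.abs(p[...,2]-zt)<.006)&(np.hypot(*(p[...,:2]-T[:2]-.07*np.array([np.cos(y),np.sin(y)])).transpose(2,0,1))<.06)
x=p[m]; print('top z',x[:,2].mean(),zt,m.sum())
c,wh,a=cv2.minAreaRect(x[:,:2].astype(np.float32)*1000)
ax=np.radians(a if wh[0]>wh[1] else a+90); ax=ax if np.cos(ax)>0 else ax+np.pi
far=((x[:,:2]-T[:2])@np.array([np.cos(ax),np.sin(ax)])).max()
lat=np.array([-np.sin(ax),np.cos(ax)]); e=np.array([np.cos(ax),np.sin(ax)])
l=(x[:,:2]-T[:2])@lat; hole=T[:2]+e*(far-.0289)+lat*(l.max()+l.min())/2
print('rect',c,wh,'dir',np.degrees(ax),'hole est',hole,'nominal',g)
zb=x[:,2].mean()-.009
cv2.imwrite('pics/%s.png'%__import__('sys').argv[1],d['color'])
E
python3 ring.py h1
```

```text
tcp [ 0.4954 -0.0494  0.2078] yaw 10.649081896177131 [-0. -0. -5.] [-0.05  0.07  0.01]
top z 0.14574857631954105 0.1468004319330997 11198
rect (555.677001953125, -37.68918228149414) (102.86725616455078, 50.16596984863281) dir 10.812740325927734 hole est [ 0.57781054 -0.03346188] nominal [ 0.57888963 -0.03369425]
```

View pics/h1.png

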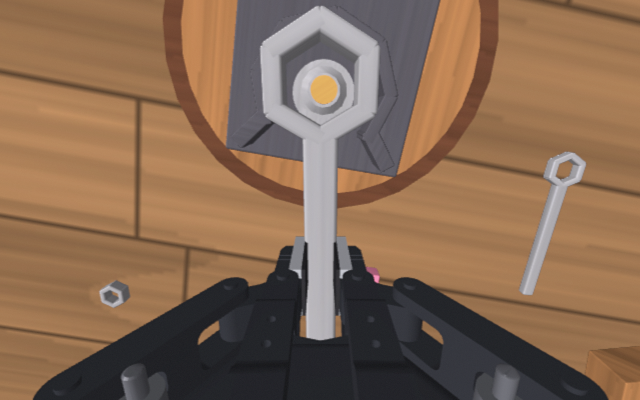

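The wrench is held over the nut, ring at (320,75), stud at (324,89). I'll measure the stud in this same frame.

```bash
cat > stud.py <<'E'
from h import *
d=snap('wrist'); c=d['color'].astype(int); s=d['s']
m=((c[...,2]-c[...,0])>90)&(c[...,2]>180)
n,l,st,ce=cv2.connectedComponentsWithStats(m.astype(np.uint8))
i=[k for k in range(1,n) if st[k,4]>60 and abs(ce[k][0]-322)<60 and ce[k][1]<160]
mt=np.array(d['mount']); R=Ro.from_quat(s['tool_rot']).as_matrix(); o=R@mt[:3,3]+s['tcp_pos']
def ray(u,v,z):
    r=R@mt[:3,:3]@np.array([(u-d['cx'])/d['f'],(v-d['cy'])/d['f'],1]); return (o+r*(z-o[2])/r[2])[:2]
for k in i: print('stud',st[k],ce[k],ray(*ce[k],.095))
zt=s['tcp_pos'][2]-.0615
print('ring inner corners top plane', ray(321,32,zt),ray(321,126,zt),'outer', ray(321,7,zt),ray(321,141,zt))
E
python3 stud.py
python3 - <<'E'
import cv2
a=cv2.imread('pics/h1.png')[0:150,240:400]; cv2.imwrite('pics/h2.png',cv2.resize(a,(640,600),interpolation=cv2.INTER_CUBIC))
E
```

```text
stud [311  76  26  28 581] [323.38726334  89.36833046] [ 0.57945773 -0.03518061]
ring inner corners top plane [ 0.59656352 -0.03033405] [ 0.56047126 -0.03713158] outer [ 0.60519912 -0.02870764] [ 0.55411493 -0.03832871]
```

View pics/h2.png

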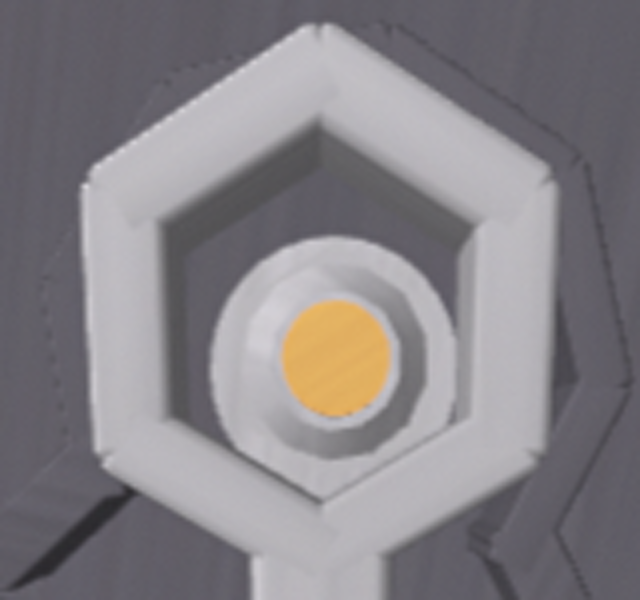

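The hole centre is at about (0.579, −0.0337), so the ring needs a shift of about +0.6/−1.5 mm. Descend in stages.

>>> {"method": "step_arm", "body": {"moves": [0.1,0.003,-0.0075,-0.08,0,0.1,0.003,-0.0075,-0.15,0,0.1,0.003,-0.0075,-0.19,0,0.1,0.003,-0.0075,-0.2,0,0.1,0.003,-0.0075,-0.21,0,0.1,0.003,-0.0075,-0.22,0,0.1,0.003,-0.0075,-0.22,0]}}

```text
t: 9.28
tcp_pos: [0.4963, -0.0521, 0.164]
tool_rot: [0.996, 0.092, 0.0, 0.0]
force: [-0.3, 0.8, -3.2]
finger_gap: 0.146
gripper_force: 108.7
```

>>> {"method": "step_arm", "body": {"moves": [0.1,0,0,-0.015,0,0.1,0,0,-0.03,0,0.1,0,0,-0.03,0]}}

```text
t: 9.65
tcp_pos: [0.4962, -0.0521, 0.1576]
tool_rot: [0.996, 0.092, -0.0, -0.0]
force: [-0.2, 0.3, -3.6]
finger_gap: 0.149
gripper_force: 108.7
```

>>> {"method": "step_arm", "body": {"moves": [0.1,0,0,-0.015,0,0.1,0,0,-0.03,0,0.1,0,0,-0.042,0,0.1,0,0,-0.046,0,0.1,0,0,-0.046,0]}}

```text
t: 10.28
tcp_pos: [0.4963, -0.0521, 0.1486]
tool_rot: [0.996, 0.092, -0.0, -0.0]
force: [-0.7, -0.2, -3.9]
finger_gap: 0.14
gripper_force: 108.7
```

Seated with no contact load. First stroke, first half, turning clockwise about the nut axis.

>>> {"method": "step_arm", "body": {"moves": [0.1,-0.004,0.025,0,-0.018,0.1,-0.006,0.0485,0,-0.0367,0.1,-0.007,0.071,0,-0.053,0.1,-0.007,0.093,0,-0.07,0.1,-0.007,0.093,0,-0.07]}}

```text
t: 10.9
tcp_pos: [0.4947, -0.0332, 0.1487]
tool_rot: [1.0, -0.017, -0.0, -0.0]
force: [0.2, 2.3, -4.1]
finger_gap: 0.148
gripper_force: 108.7
```

```bash
cat > st.py <<'E'
from h import *
s=manip.sense(); T=s['tcp_pos'];y=2*np.arctan2(s['tool_rot'][1],s['tool_rot'][0])
e=np.array([np.cos(y),np.sin(y)])
print(T.round(4),'yaw',np.degrees(y).round(2),'hole',(T[:2]+.085*e).round(4),'F',s['force'].round(1),'tq',s['ft_torque'].round(2))
f=s['force'][:2]; print('radial(outward to robot)',-(f@e).round(2),'tangential',(f@np.array([-e[1],e[0]])).round(2),'nut torque', (s['ft_torque'][2]-.085*(e[0]*f[1]-e[1]*f[0])).round(2))
E
python3 st.py
```

```text
[ 0.4947 -0.0332  0.1487] yaw -1.94 hole [ 0.5797 -0.0361] F [ 0.2  2.3 -4.1] tq [0.15 0.16 0.15]
radial(outward to robot) -0.11 tangential 2.3 nut torque -0.04
```

>>> {"method": "step_arm", "body": {"moves": [0.1,0.001,0.0225,0,-0.0167,0.1,0.004,0.0445,0,-0.033,0.1,0.008,0.0665,0,-0.05,0.1,0.0125,0.088,0,-0.0667,0.1,0.0125,0.088,0,-0.0667]}}

```text
t: 11.52
tcp_pos: [0.4971, -0.0157, 0.1487]
tool_rot: [0.993, -0.121, -0.0, -0.0]
force: [-0.4, 1.8, -3.8]
finger_gap: 0.15
gripper_force: 108.7
```

```bash
python3 st.py
```

```text
[ 0.4971 -0.0157  0.1487] yaw -13.93 hole [ 0.5796 -0.0361] F [-0.4  1.8 -3.8] tq [0.27 0.14 0.2 ]
radial(outward to robot) 0.78 tangential 1.7 nut torque 0.06
```

```bash
python3 ring.py k1; python3 stud.py | head -1
```

```text
tcp [ 0.4971 -0.0157  0.1487] yaw -13.932497739403113 [-0.4  1.8 -3.8] [0.27 0.14 0.2 ]
top z 0.08874041702714579 0.08769102343834112 24731
rect (557.083740234375, -38.301673889160156) (102.640380859375, 106.22032165527344) dir 350.21971893310547 hole est [ 0.58094208 -0.04241428] nominal [ 0.57955452 -0.03613551]
stud [ 299   57   40   43 1337] [318.32610322  77.94689604] [ 0.57943748 -0.03502787]
```

>>> {"method": "step_arm", "body": {"moves": [0.1,0.0065,0.0215,0,-0.0167,0.1,0.013,0.0426,0,-0.033]}}

```text
t: 11.88
tcp_pos: [0.4995, -0.0074, 0.1486]
tool_rot: [0.985, -0.173, -0.001, 0.0]
force: [-0.3, 1.6, -4.6]
finger_gap: 0.143
gripper_force: 108.8
```

```bash
python3 st.py
```

```text
[ 0.4995 -0.0074  0.1486] yaw -19.97 hole [ 0.5794 -0.0364] F [-0.3  1.6 -4.6] tq [0.09 0.26 0.39]
radial(outward to robot) 0.83 tangential 1.4 nut torque 0.27
```

The nut is turning (about 0.3 N m felt). Finish the first stroke with a small centring correction.

>>> {"method": "step_arm", "body": {"moves": [0.1,0.0085,0.0225,0,-0.0167,0.1,0.0174,0.044,0,-0.0333,0.1,0.0295,0.067,0,-0.0525,0.1,0.043,0.09,0,-0.0722]}}

```text
t: 12.38
tcp_pos: [0.5081, 0.0103, 0.1486]
tool_rot: [0.959, -0.284, -0.001, 0.0]
force: [-1.7, -0.4, -3.9]
finger_gap: 0.146
gripper_force: 108.8
```

```bash
python3 st.py
```

```text
[0.5081 0.0103 0.1486] yaw -33.02 hole [ 0.5794 -0.036 ] F [-1.7 -0.4 -3.9] tq [-0.14  0.28  0.19]
radial(outward to robot) 1.18 tangential -1.23 nut torque 0.3
```

>>> {"method": "step_arm", "body": {"moves": [0.1,0,0,0,0]}}

```text
t: 12.5
tcp_pos: [0.5082, 0.0106, 0.1486]
tool_rot: [0.959, -0.283, -0.0, 0.0]
force: [-1.6, -1.0, -3.3]
finger_gap: 0.146
gripper_force: 108.7
```

```bash
python3 st.py
```

```text
[0.5082 0.0106 0.1486] yaw -32.92 hole [ 0.5796 -0.0356] F [-1.6 -1.  -3.3] tq [0.07 0.27 0.  ]
radial(outward to robot) 0.82 tangential -1.71 nut torque 0.15
```

First stroke done. Back off a touch, lift, swing back about 66°.

>>> {"method": "step_arm", "body": {"moves": [0.1,-0.0116,-0.017,0,0.0167,0.1,-0.0116,-0.017,0.07,0.0167,0.1,-0.0116,-0.017,0.15,0.0167,0.1,-0.0376,-0.07,0.165,0.0611,0.1,-0.0559,-0.127,0.165,0.1056,0.1,-0.0662,-0.185,0.165,0.15,0.1,-0.0683,-0.244,0.165,0.1944,0.1,-0.0621,-0.303,0.165,0.2389,0.1,-0.0478,-0.361,0.165,0.2833,0.1,-0.0255,-0.416,0.165,0.3278,0.1,0,-0.461,0.165,0.3667,0.1,0,-0.461,0.165,0.3667]}}

```text
t: 14.0
tcp_pos: [0.5096, -0.0825, 0.1827]
tool_rot: [0.959, 0.283, 0.001, 0.001]
force: [0.5, 0.4, -4.4]
finger_gap: 0.146
gripper_force: 108.7
```

```bash
python3 st.py; python3 stud.py|head -1; python3 ring.py k2
```

```text
[ 0.5096 -0.0825  0.1827] yaw 32.87 hole [ 0.581  -0.0364] F [ 0.5  0.4 -4.4] tq [-0.06  0.09 -0.02]
radial(outward to robot) -0.64 tangential 0.01 nut torque -0.03
stud [302  72  31  33 793] [316.88020177  87.82093317] [ 0.57946771 -0.03505859]
tcp [ 0.5089 -0.0818  0.1825] yaw 32.86129413377904 [ 0.3 -0.2 -4.5] [-0.02  0.16  0.02]
top z 0.1205432792955759 0.1214898619847698 11307
rect (560.4232788085938, -48.14178466796875) (102.99393463134766, 50.259117126464844) dir 33.16969299316406 hole est [ 0.57933818 -0.03577852] nominal [ 0.58033547 -0.0357266 ]
```

>>> {"method": "step_arm", "body": {"moves": [0.1,-0.002,0.003,-0.05,0,0.1,-0.002,0.003,-0.08,0,0.1,-0.002,0.003,-0.095,0,0.1,-0.002,0.003,-0.11,0,0.1,-0.002,0.003,-0.12,0,0.1,-0.002,0.003,-0.12,0]}}

```text
t: 14.85
tcp_pos: [0.5077, -0.081, 0.1574]
tool_rot: [0.959, 0.284, -0.001, -0.0]
force: [-1.5, -1.6, -3.6]
finger_gap: 0.148
gripper_force: 108.9
```

Engaged past the nut top with little force. Seat fully.

>>> {"method": "step_arm", "body": {"moves": [0.1,0,0,-0.015,0,0.1,0,0,-0.03,0,0.1,0,0,-0.044,0,0.1,0,0,-0.046,0,0.1,0,0,-0.046,0]}}

```text
t: 15.48
tcp_pos: [0.508, -0.0811, 0.1484]
tool_rot: [0.959, 0.284, -0.0, -0.0]
force: [-3.9, -3.1, -3.0]
finger_gap: 0.154
gripper_force: 109.0
```

```bash
python3 st.py
```

```text
[ 0.508  -0.0811  0.1484] yaw 33.04 hole [ 0.5793 -0.0347] F [-3.9 -3.1 -3. ] tq [-0.63  0.57 -0.11]
radial(outward to robot) 4.96 tangential -0.52 nut torque -0.06
```

>>> {"method": "step_arm", "body": {"moves": [0.1,-0.013,0.018,0,-0.0167,0.1,-0.025,0.037,0,-0.0333,0.1,-0.034,0.057,0,-0.05,0.1,-0.043,0.078,0,-0.0667,0.1,-0.05,0.099,0,-0.0833,0.1,-0.057,0.1205,0,-0.1,0.1,-0.062,0.142,0,-0.1167,0.1,-0.066,0.1645,0,-0.1333,0.1,-0.069,0.187,0,-0.15,0.1,-0.071,0.209,0,-0.1667,0.1,-0.0715,0.232,0,-0.1833,0.1,-0.071,0.254,0,-0.2]}}

```text
t: 16.98
tcp_pos: [0.4942, -0.0302, 0.1484]
tool_rot: [1.0, -0.026, 0.0, 0.0]
force: [-1.7, -3.2, -4.5]
finger_gap: 0.152
gripper_force: 108.7
```

```bash
python3 st.py
```

```text
[ 0.4942 -0.0302  0.1484] yaw -3.03 hole [ 0.5791 -0.0347] F [-1.7 -3.2 -4.5] tq [-0.63  0.43  0.07]
radial(outward to robot) 1.57 tangential -3.28 nut torque 0.35
```

>>> {"method": "step_arm", "body": {"moves": [0.1,0.0017,0.0222,0,-0.0167,0.1,0.0046,0.0442,0,-0.0333,0.1,0.0072,0.0589,0,-0.0444]}}

```text
t: 17.35
tcp_pos: [0.4958, -0.0184, 0.1485]
tool_rot: [0.995, -0.096, 0.0, 0.0]
force: [-2.3, -3.5, -3.6]
finger_gap: 0.15
gripper_force: 108.7
```

```bash
python3 st.py
```

```text
[ 0.4958 -0.0184  0.1485] yaw -11.0 hole [ 0.5792 -0.0346] F [-2.3 -3.5 -3.6] tq [-0.64  0.39 -0.02]
radial(outward to robot) 1.62 tangential -3.92 nut torque 0.31
```

>>> {"method": "step_arm", "body": {"moves": [0.1,0.0015,0.0073,0,-0.0056,0.1,0.003,0.0145,0,-0.0111]}}

```text
t: 17.6
tcp_pos: [0.4964, -0.0155, 0.1485]
tool_rot: [0.994, -0.113, 0.0, 0.0]
force: [-0.9, -3.5, -4.0]
finger_gap: 0.151
gripper_force: 108.7
```

```bash
python3 st.py
```

```text
[ 0.4964 -0.0155  0.1485] yaw -12.98 hole [ 0.5792 -0.0346] F [-0.9 -3.5 -4. ] tq [-0.48  0.23  0.01]
radial(outward to robot) 0.15 tangential -3.58 nut torque 0.31
```

>>> {"method": "step_arm", "body": {"moves": [0.1,0.0018,0.0072,0,-0.0056,0.1,0.0036,0.0144,0,-0.0111]}}

```text
t: 17.85
tcp_pos: [0.4971, -0.0126, 0.1485]
tool_rot: [0.991, -0.131, 0.0, 0.0]
force: [-1.3, -3.8, -4.5]
finger_gap: 0.147
gripper_force: 108.7
```

```bash
python3 st.py
```

```text
[ 0.4971 -0.0126  0.1485] yaw -15.01 hole [ 0.5792 -0.0346] F [-1.3 -3.8 -4.5] tq [-0.57  0.18  0.07]
radial(outward to robot) 0.3 tangential -4.06 nut torque 0.42
```

>>> {"method": "step_arm", "body": {"moves": [0.1,0.002,0.0071,0,-0.0056,0.1,0.0041,0.0142,0,-0.0111]}}

```text
t: 18.1
tcp_pos: [0.4979, -0.0097, 0.1486]
tool_rot: [0.989, -0.148, 0.0, 0.0]
force: [0.8, -2.7, -4.7]
finger_gap: 0.151
gripper_force: 108.6
```

```bash
python3 st.py
```

```text
[ 0.4979 -0.0097  0.1486] yaw -17.01 hole [ 0.5792 -0.0346] F [ 0.8 -2.7 -4.7] tq [-0.53  0.12  0.05]
radial(outward to robot) -1.56 tangential -2.35 nut torque 0.25
```

>>> {"method": "step_arm", "body": {"moves": [0.1,0.0023,0.007,0,-0.0056,0.1,0.0046,0.014,0,-0.0111]}}

```text
t: 18.35
tcp_pos: [0.4986, -0.0075, 0.1486]
tool_rot: [0.986, -0.164, 0.0, 0.001]
force: [-0.8, -7.0, -4.5]
finger_gap: 0.145
gripper_force: 108.8
```

```bash
python3 st.py
```

```text
[ 0.4986 -0.0075  0.1486] yaw -18.9 hole [ 0.5791 -0.035 ] F [-0.8 -7.  -4.5] tq [-1.13  0.26  0.34]
radial(outward to robot) -1.46 tangential -6.85 nut torque 0.92
```

Torque jumped to 0.92 N m, so this looks like the stop. A small nudge to confirm.

>>> {"method": "step_arm", "body": {"moves": [0.1,0.0006,0.0017,0,-0.0014,0.1,0.0006,0.0017,0,-0.0014]}}

```text
t: 18.6
tcp_pos: [0.4987, -0.0073, 0.1486]
tool_rot: [0.986, -0.166, 0.0, 0.001]
force: [-0.3, -7.2, -4.6]
finger_gap: 0.145
gripper_force: 108.8
```

```bash
python3 st.py
```

```text
[ 0.4987 -0.0073  0.1486] yaw -19.09 hole [ 0.579  -0.0351] F [-0.3 -7.2 -4.6] tq [-1.11  0.25  0.37]
radial(outward to robot) -2.1 tangential -6.94 nut torque 0.96
```

It holds at 0.96 N m with almost no rotation and about 82° of total nut travel, so the nut is hard on its stop. Back off within the play and lift clear.

>>> {"method": "step_arm", "body": {"moves": [0.1,0.0006,0.002,0,-0.0014,0.1,-0.006,-0.02,0,0.0167,0.1,-0.0123,-0.0428,0,0.0333,0.1,-0.0123,-0.0428,0,0.0333,0.1,-0.0123,-0.0428,0.08,0.0333,0.1,-0.0123,-0.0428,0.18,0.0333,0.1,-0.0123,-0.0428,0.3,0.0333,0.1,-0.0123,0.1,0.33,0.0333,0.1,-0.03,0.3,0.33,0.028,0.1,-0.05,0.5,0.33,0.028,0.1,-0.0535,0.75,0.33,0.028,0.1,-0.0535,0.95,0.33,0.028]}}

```text
t: 20.1
tcp_pos: [0.4867, 0.1858, 0.2144]
tool_rot: [0.992, -0.124, -0.001, -0.0]
force: [0.2, -0.1, -3.7]
finger_gap: 0.144
gripper_force: 108.8
```

>>> {"method": "step_arm", "body": {"moves": [0.1,0,0.25,0,0,0.1,0,0.45,0,0,0.1,0,0.5,-0.15,0,0.1,0,0.5,-0.35,0,0.1,0,0.5,-0.5,0,0.1,0,0.5,-0.58,0,0.1,0,0.5,-0.62,0,0.1,0,0.5,-0.62,0]}}

```text
t: 21.1
tcp_pos: [0.488, 0.2835, 0.0906]
tool_rot: [0.992, -0.123, 0.0, -0.0]
force: [0.3, -0.1, -4.1]
finger_gap: 0.148
gripper_force: 108.7
```

```bash
python3 st.py
python3 - <<'E'
from h import *
d=snap('wrist');cv2.imwrite('pics/m.png',d['color'])
p=pts(d);m=(np.hypot(p[...,0]-.57,p[...,1]-.262)<.04)&(p[...,2]>.012)
print(p[m][:,2].mean(),p[m][:,2].min(),p[m][:,2].max())
E
```

```text
[0.488  0.2835 0.0906] yaw -14.19 hole [0.5704 0.2627] F [ 0.3 -0.1 -4.1] tq [-0.01  0.12  0.02]
radial(outward to robot) -0.3 tangential -0.03 nut torque 0.02
0.04236355199668844 0.013613080655962034 0.16048105537787555
```

>>> {"method": "step_arm", "body": {"moves": [0.1,0,0,-0.025,0,0.1,0,0,-0.045,0,0.1,0,0,-0.053,0,0.1,0,0,-0.056,0,0.1,0,0,-0.058,0,0.1,0,0,-0.058,0]}}

```text
t: 21.9
tcp_pos: [0.4884, 0.2834, 0.0794]
tool_rot: [0.992, -0.123, 0.001, -0.0]
force: [1.8, -0.9, 2.3]
finger_gap: 0.144
gripper_force: 109.6
```

The wrench is resting on the bench. Release and retreat.

>>> {"method": "step_arm", "body": {"moves": [0.25,0,0,0,0,0.4,0,0,0,0,0.6,0,0,0,0,0.6,0,0,0,0,0.6,0,0,0.1,0,0.6,0,0,0.3,0,0.6,0,0,0.6,0,0.6,0,0,0.9,0,0.6,0,0,1,0,0.6,0,0,1,0], "grip_force": 30}}

```text
t: 23.15
tcp_pos: [0.4886, 0.2837, 0.2809]
tool_rot: [0.992, -0.123, 0.002, -0.001]
force: [-0.3, 0.2, -0.1]
finger_gap: 0.596
gripper_force: 0.0
```

Run:
```python
from h import *
d=snap('scene'); e=snap('wrist'); p=pts(e)
m=(p[...,2]>.010)&(p[...,2]<.024)&(np.hypot(p[...,0]-.5,p[...,1]-.28)<.12)
n,l,st,_=cv2.connectedComponentsWithStats(m.astype(np.uint8)); i=1+st[1:,4].argmax()
x=p[l==i]; print(cv2.minAreaRect(x[:,:2].astype(np.float32)*1000),x[:,2].min(),x[:,2].max(),d['s']['force'])
cv2.imwrite('pics/z.png',np.vstack([d['color'][140:340,200:520],e['color'][::2,::2]]))
```

```text
((496.93878173828125, 278.9212951660156), (49.48874282836914, 206.3313751220703), 77.43122863769531) 0.010272998574397674 0.02128331182202209 [-0.25823407  0.18383241 -0.06972826]
```

View pics/z.png

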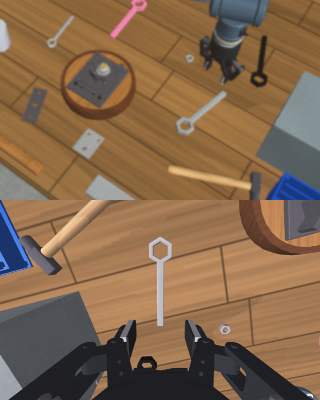

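The wrench lies flat on the bench at (160,250)–(160,325) in the lower picture. It is clear of the block, the gripper is free, and the other things have not moved.

```bash
python3 -c "
from station import manip
print(manip.sign_off())"
```

```text
the job is handed in; nothing more can be done
None
```

The nut is tightened onto its stop (about 0.96 N m felt, after roughly 82° over two strokes), the wrench lies flat on the bench clear of the block, nothing else looked moved in the last pictures, and the job was handed in at about 23 s.

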